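# Stand the fallen sample bottles on the dial scale and tare it

### The job

The square sample bottles have been knocked over on the lab bench. Pick up every one of them and stand it upright on the steel pan of the dial scale, then, with all of them on the pan, turn the ring around the scale's dial until its black zero mark is in line with the pointer's tip, so that the scale reads zero. Let go of everything, and leave the other things on the bench where they are.

Things in the scene. Friction and masses are not known exactly. Their poses are not given: they have to be found in the camera images.
- bottle1: square white sample bottle on its side (3 or 4 are there; None if absent), 0.14-0.27 kg: body 46 x 46 mm, 85 mm tall, then a round grey cap 28 mm across; 108 mm in all. Origin at the centre of the square body, 42.5 mm above the underside (lying: 23 mm above the bench). z runs from underside to cap, x, y square to the sides. At the start the cap points left, at 0.4-1.9 rad from +x
- bottle2: square white sample bottle on its side (3 or 4 are there; None if absent), 0.14-0.27 kg: body 46 x 46 mm, 85 mm tall, then a round grey cap 28 mm across; 108 mm in all. Origin at the centre of the square body, 42.5 mm above the underside (lying: 23 mm above the bench). z runs from underside to cap, x, y square to the sides. At the start the cap points left, at 0.4-1.9 rad from +x
- bottle3: square white sample bottle on its side (3 or 4 are there; None if absent), 0.14-0.27 kg: body 46 x 46 mm, 85 mm tall, then a round grey cap 28 mm across; 108 mm in all. Origin at the centre of the square body, 42.5 mm above the underside (lying: 23 mm above the bench). z runs from underside to cap, x, y square to the sides. At the start the cap points left, at 0.4-1.9 rad from +x
- bottle4: square white sample bottle on its side (3 or 4 are there; None if absent), 0.14-0.27 kg: body 46 x 46 mm, 85 mm tall, then a round grey cap 28 mm across; 108 mm in all. Origin at the centre of the square body, 42.5 mm above the underside (lying: 23 mm above the bench). z runs from underside to cap, x, y square to the sides. At the start the cap points left, at 0.4-1.9 rad from +x
- scale: white bench scale, fixed: flat steel pan and, nearer the robot, a round dial lying level on a pod. Origin on the bench under the pan's centre; x points from dial to pan (away from the robot), y along the pan's long side, z up. Housing 170 (x) by 300 (y) mm and pod (124 mm wide, x from -200 mm) are 55 mm high; dial axis at x = -130 mm, y = 0
- pan_top (a point): centre of the top of the pan: a flat plate without rim, 150 (x) by 330 (y) by 6 mm, on a spring: 73 mm above the bench when empty, sinking 1 mm per newton (about 10 mm per kg). Same axes as the scale; moves with the pan
- pointer (a joint): angle of the dial's black pointer, rad: 0 with an empty pan (pointing along the scale's +x, to the pan), growing clockwise seen from above by 0.25 rad per newton on the pan (about 2.45 rad per kg). Driven by the pan only; it swings while something presses on the pan
- bezel (a joint): angle of the bezel, the 12-sided aluminium ring around the dial, rad, clockwise from above; equal to the pointer's value when the scale reads zero. Turns stiffly (0.06 N m), stays put, range -1.5 to 4.2, starts at -0.8 to 0.4. 62 mm across outside, 52 inside, 26 high, top 82 mm above the bench; gripped across from above, may need several grasps
- zero_mark (a point): inner end of the black zero mark on top of the bezel ring, 25 mm from the dial's axis, 74 mm above the bench
- pointer_tip (a point): tip of the black pointer, 25 mm from the dial's axis, 74 mm above the bench
- jar: bystander: round amber jar with black lid, 52 mm across, 75 mm high, standing. Origin at its underside
- beaker: bystander: empty glass beaker, 72 mm across, 95 mm high, standing. Origin at its underside
- dishes: bystander: stack of clear dishes, 86 mm across, 32 mm high. Origin at its underside
- slidebox: bystander: flat black slide box, 100 x 80 x 32 mm. Origin at its underside
- forceps: bystander: blue plastic forceps, 120 mm long, 6 mm high, lying among the bottles. Origin under its middle
Not all that is in view belongs to the job. What is shaped like the bottle1 but yellow is not meant. What is shaped like the bottle2 but brown or yellow is not meant.

How it is judged:
By the outcome, as a careful person would: the job done as asked, in the order asked, and still so for the second after the job is handed in, with the robot touching nothing.
Of bottle1, bottle2, bottle3, bottle4 only 3 to 4 are there at a start; the rules pass over those that are not, and their reading is None.
At some moment in a run one of bottle1, bottle2, bottle3, bottle4 may be knocked a few centimetres aside while the robot is not near it.
Once in a run the grip may slacken for a moment while it holds something.
It also fails if it takes over 210 s, if anything falls off the work surface, if the arm or the gripper's body presses on something with over 40 N, if the wrist force passes 120 N, or if a joint passes its speed limit or range.

### The arm

A 6-joint arm with a two-finger parallel gripper is mounted at the origin on the work surface. World frame = base frame: x ahead of the robot, y to its left, z up, the work surface at z = 0. Lengths are in m, angles in rad, forces in N, time in s.
With the tool pointing down it reaches from about 0.275 to 0.875 m from the base axis. Payload 12.5 kg.
Tool frame: the origin (TCP) lies at the very end of the fingers, on their centre line; the grasp point (between the pads) lies 19 mm behind it; z points along the fingers, y is the line along which they close (so a half turn about z gives the same grasp; the last joint's range is limited). The gripper opens to 85 mm and grips with 20 to 120 N. Pads are 22 mm wide; open, the fingers measure 114 mm over their backs; the gripper's body (76 mm by 85 mm) begins 54 mm behind the grasp point. The pads swing forward as they close: fully open they stand 13 mm farther back than shut.
Start: joints at [-1.194, 0.351, 1.652, -0, 1.139, -0.085], TCP at [0.245, -0.492, 0.231] pointing down, gripper open.
Joint ranges: [-2.75, 2.75], [-0.79, 2.1], [0.01, 2.65], [-1.57, 4.71], [0.07, 3.14], [-2.87, 2.87]. Speed limits (rad/s): [2.22, 2.22, 2.79, 3.14, 3.14, 3.14].

### API

Orientations are given as a 3x3 rotation matrix whose columns are the frame's x, y, z axes.
In Python, from bench import manip gives the robot as it stands. Calls block until the motion is done:
- manip.move_ptp(position, orientation): joint-space move of the TCP to a pose.
- manip.move_l(position, attitude=None, max_speed=0.15): straight line of the TCP; attitude=None keeps the orientation; max_speed is the mean speed in m/s.
- manip.move_j(angles): joint-space move.
- manip.set_gripper(opening, effort=None): opening from 0.0 (shut) to 1.0 (fully open); effort is the grip in N (None keeps the last); returns when the fingers have stopped.
- manip.dwell(seconds).
- manip.inverse_kinematics(position, orientation): joint angles nearest the present ones, or None.
- manip.grab_frame(name): name is "side" or "top"; returns (picture, depth): 384x512x3 uint8, red, green, blue; 384x512 float32, m along the optical axis (not along the pixel's ray), 0 where there is no reading.
- manip.get_calibration(name): a dict with "camera_matrix" (3x3 intrinsics, pixels), "k1" (the pictures are not rectified: a ray, as slopes to the right and down, at radius r is drawn at 1 + k1 r^2 times it, then the intrinsics apply), "R" (3x3) and "t" (3): a world point X has camera coordinates R X + t. Camera axes: x right, y down, z forward; pixel columns grow to the right and rows downward; lengths in m; the calibration is good to about 2 mm. A picture is of the moment at which its call begins. get_calibration takes no time and is no camera call.
A pose or a line that the arm cannot do raises manip.Unreachable and nothing moves.
- manip.sign_off(): hands the job in; it is judged then, once.
Trained networks look in the newest picture that a camera, given by its name, has taken for a name from the list of things; names that differ only in an ending like _2 or _b are one class to them, and where a whole thing is asked for, a point or a joint stands for the part that bears it (a point fixed in the world has none). Each returns a list of dicts, best first, with "confidence" (0 to 1); they miss things now and then, are a little off and sometimes report something else, mostly with a low value. They report only what shows in the picture. A call takes as long as a camera call. They do not tell look-alikes from the thing itself.
- manip.look_for(camera, name): "at" ([x, y, z] in m, in world coordinates, good to about 4 mm: the middle of the surface that is visible of it).
Readings, each from a call of its own:
- manip.current_time(): time.
- manip.current_qpos(): joint angles.
- manip.current_joint_vel(): joint speeds.
- manip.current_joint_torque(): joint torques, N m.
- manip.current_ee_pos(): TCP position.
- manip.current_tcp_rot(): TCP orientation.
- manip.current_force(): force on the tool from outside, world axes, zero at the start.
- manip.current_ft_torque(): the same for the moment, N m.
- manip.current_grip_width(): opening from 0.0 (shut) to 1.0 (fully open).
- manip.current_grip_force(): force on a finger pad.
Only numpy, scipy, OpenCV 4.12 (cv2) and the standard library are available. Lean on these libraries where they do the work, as an engineer would, in place of code of your own. Each camera call takes 0.05 s, during which the arm holds its last target. There are 200 camera calls.

## Working session

There is one attempt and no reset: what is moved stays moved. The work goes in short steps, each a Python script; the robot and the scene stay as the last script left them, time stands still between calls to the robot, and variables do not carry over. Pictures are saved under pics/ and viewed, at most 14 in all, crops included, and the job is handed in when it is done.

```bash
ls; mkdir -p pics; python3 - <<'E'
from bench import manip
import cv2, numpy as np
for n in ("top","side"):
    p,d=manip.grab_frame(n); cv2.imwrite(f"pics/{n}0.png",p[:,:,::-1]); np.savez(f"pics/{n}0.npz",p=p,d=d)
    c=manip.get_calibration(n); print(n,c)
    for k in ("bottle1","scale","bezel","zero_mark","pointer_tip","pan_top","jar","beaker","dishes","slidebox","forceps"):
        print(k,[(np.round(o["at"],3).tolist(),round(o["confidence"],2)) for o in manip.look_for(n,k)])
print(manip.current_time())
E
```

```text
pics
top {'camera_matrix': array([[483.015899  ,   0.        , 254.9756581 ],
       [  0.        , 483.015899  , 189.17954621],
       [  0.        ,   0.        ,   1.        ]]), 'k1': -0.0036703319104598475, 'R': array([[-0.0222038 , -0.99959503, -0.01779776],
       [-0.98589018,  0.02484679, -0.16553907],
       [ 0.16591425,  0.01387105, -0.98604262]]), 't': array([-0.08967366,  0.54754236,  1.56217423])}
bottle1 [([0.7, -0.401, 0.041], 0.78), ([0.633, -0.1, 0.047], 0.72), ([0.572, -0.338, 0.047], 0.7), ([0.389, -0.334, 0.045], 0.69), ([0.308, -0.475, 0.047], 0.67), ([0.446, -0.08, 0.045], 0.65), ([0.261, -0.331, 0.05], 0.63), ([0.344, 0.028, 0.046], 0.55)]
scale [([0.588, 0.213, 0.074], 0.91), ([0.618, 0.246, 0.072], 0.43)]
bezel [([0.508, 0.172, 0.084], 0.45)]
zero_mark [([0.502, 0.17, 0.081], 0.58), ([0.46, -0.463, 0.032], 0.32), ([0.39, -0.333, 0.044], 0.25)]
pointer_tip []
pan_top [([0.619, 0.247, 0.07], 0.75)]
jar [([0.786, -0.129, 0.075], 0.58)]
beaker [([0.766, -0.277, 0.046], 0.92)]
dishes [([0.458, -0.462, 0.031], 0.85)]
slidebox [([0.791, 0.016, 0.032], 0.92)]
force
[... 474 characters left out ...]
], 0.85), ([0.387, -0.324, 0.042], 0.81), ([0.444, -0.069, 0.044], 0.75), ([0.345, 0.037, 0.042], 0.7), ([0.564, -0.326, 0.042], 0.63), ([0.701, -0.391, 0.037], 0.61), ([0.296, -0.302, 0.041], 0.56), ([0.505, 0.184, 0.079], 0.42)]
scale []
bezel [([0.502, 0.186, 0.079], 0.68)]
zero_mark [([0.506, 0.181, 0.076], 0.8), ([0.562, -0.331, 0.042], 0.17)]
pointer_tip []
pan_top [([0.61, 0.264, 0.069], 0.9), ([0.503, 0.183, 0.075], 0.35)]
jar [([0.788, -0.119, 0.051], 0.81)]
beaker [([0.754, -0.258, 0.067], 0.96), ([0.788, 0.025, 0.034], 0.53)]
dishes [([0.458, -0.445, 0.032], 0.56)]
slidebox [([0.786, -0.116, 0.047], 0.66), ([0.791, 0.022, 0.032], 0.65)]
forceps [([0.485, -0.221, 0.001], 0.58)]
1.2
```

View pics/top0.png

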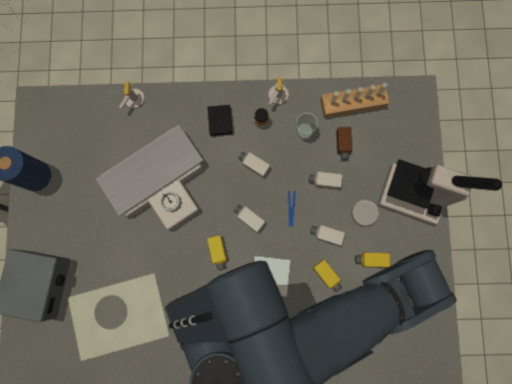

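View pics/side0.png

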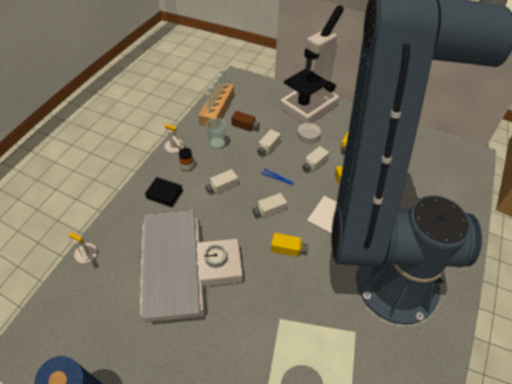

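The top view shows four white bottles, at px (256,164), (251,219), (328,180) and (330,235), each with its grey cap to the left. The brown one at (344,140) and the three yellow ones are look-alikes. The scale is at (150,170) with its dial at (171,202). The side view agrees.

```bash
cat > h.py <<'E'
from bench import manip
import cv2, numpy as np
def cloud(n,save=None):
    p,d=manip.grab_frame(n); c=manip.get_calibration(n)
    if save: cv2.imwrite(save,p[:,:,::-1])
    v,u=np.mgrid[:384,:512]; uv=np.stack([u,v],-1).reshape(-1,1,2).astype(float)
    r=cv2.undistortPoints(uv,c["camera_matrix"],np.array([c["k1"],0,0,0])).reshape(384,512,2)
    X=(np.dstack([r,np.ones((384,512))])*d[...,None]-c["t"])@c["R"]
    X[d==0]=np.nan
    return p,X
def px(n,P):
    c=manip.get_calibration(n); rv,_=cv2.Rodrigues(c["R"])
    return cv2.projectPoints(np.atleast_2d(np.float64(P)),rv,c["t"],c["camera_matrix"],np.array([c["k1"],0,0,0]))[0].reshape(-1,2)
def bottles(p,X):
    """white lying bottles: list of (xy of body centre, cap angle, size, ztop)"""
    hsv=cv2.cvtColor(p,cv2.COLOR_RGB2HSV); z=X[...,2]
    m=((z>.018)&(z<.062)).astype(np.uint8)
    n,l,s,_=cv2.connectedComponentsWithStats(m,connectivity=8); out=[]
    for i in range(1,n):
        if not 60<s[i,4]<900: continue
        k=(l==i); w=k&(hsv[...,2]>150)&(hsv[...,1]<60)&(z>.036)
        if w.sum()<60: continue
        P=X[w][:,:2].astype(np.float32); (c,sz,a)=cv2.minAreaRect(P)
        if max(sz)>.13 or min(sz)<.03: continue
        e=cv2.boxPoints((c,sz,a)); e1=e[1]-e[0]; e2=e[2]-e[1]; ax=e1 if np.linalg.norm(e1)>np.linalg.norm(e2) else e2
        ax/=np.linalg.norm(ax)
        if ax[1]<0: ax=-ax
        out.append((np.array(c),float(np.arctan2(ax[1],ax[0])),sorted(sz),np.median(X[w][:,2]),X[k][:,:2].mean(0)))
    return out
def scale(X):
    z=X[...,2]; m=(z>.05)&(z<.085)&(X[...,1]>.05)&(X[...,0]>.45)&(X[...,0]<.85)
    m=m&(z>.063); 
    n,l,s,_=cv2.connectedComponentsWithStats(m.astype(np.uint8)); i=1+np.argmax(s[1:,4])
    P=X[l==i]; return P
E
python3 - <<'E'
from h import *
for n in ("top","side"):
    p,X=cloud(n)
    for b in bottles(p,X): print(n,[np.round(v,3).tolist() for v in b])
    P=scale(X); c,sz,a=cv2.minAreaRect(P[:,:2].astype(np.float32)); print("pan",c,sz,a,np.median(P[:,2]))
    im=cv2.resize(p[140:260,100:260] if n=="top" else p[200:330,130:260],None,fx=4,fy=4,interpolation=cv2.INTER_CUBIC)
    cv2.imwrite(f"pics/{n}1.png",im[:,:,::-1])
    z=X[...,2]; m=(z>.07)&(z<.09)
E
```

```text
top [[0.634, -0.107], 1.002, [0.042, 0.081], 0.046, [0.633, -0.1]]
top [[0.575, -0.349], 1.448, [0.041, 0.079], 0.046, [0.571, -0.34]]
top [[0.448, -0.086], 0.879, [0.041, 0.08], 0.046, [0.45, -0.08]]
top [[0.389, -0.346], 1.249, [0.042, 0.081], 0.045, [0.389, -0.337]]
pan (0.6166759729385376, 0.24686621129512787) (0.1543205827474594, 0.3290225565433502) 33.77188491821289 0.07232386578423453
side [[0.573, -0.347], 1.411, [0.046, 0.091], 0.046, [0.57, -0.332]]
side [[0.387, -0.342], 1.182, [0.047, 0.09], 0.045, [0.387, -0.329]]
side [[0.633, -0.103], 1.027, [0.05, 0.089], 0.045, [0.632, -0.094]]
side [[0.448, -0.083], 0.873, [0.046, 0.089], 0.046, [0.449, -0.073]]
pan (0.6157695055007935, 0.24813459813594818) (0.15237972140312195, 0.33157211542129517) 32.73330307006836 0.07219350737394228
```

View pics/top1.png

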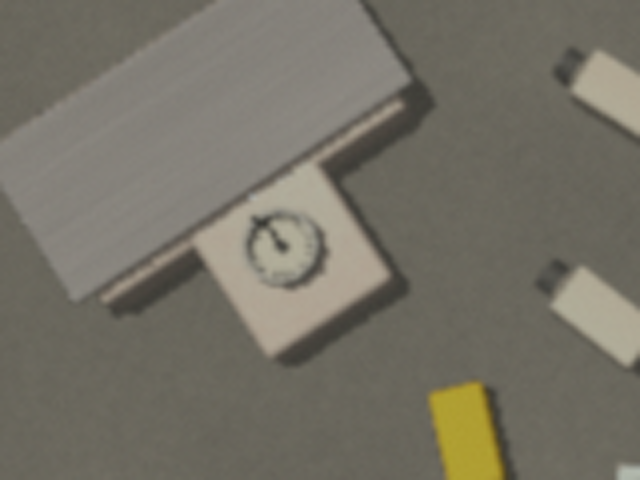

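The crop shows the dial centre at (283,247), with the pointer going up-left to about (262,220) and the zero mark next to its tip. The bottle detections match the given sizes, so I'll check the IK next.

```bash
cat >> h.py <<'E'
SY=0.58; SC=np.array([.6163,.2475]); SX=np.array([np.cos(SY),np.sin(SY),0]); SYv=np.array([-SX[1],SX[0],0])
UP=np.array([0,0,1.])
def grasp_pose(c,th,a,s,g=.012,zg=.026):
    u=np.array([np.cos(th),np.sin(th),0]); z=-np.cos(a)*UP-np.sin(a)*u; y=s*np.cross(u,UP)
    R=np.column_stack([np.cross(y,z),y,z]); G=np.array([*c,0])+g*u+zg*UP
    return G+.019*z,R
def place_pose(k,a,s,g=.012,zg=.026,yaw=SY,dx=.012,ztop=.072):
    h=np.array([np.cos(yaw),np.sin(yaw),0]); z=np.cos(a)*h-np.sin(a)*UP; y=-s*np.cross(UP,h)
    R=np.column_stack([np.cross(y,z),y,z])
    C=np.array([*SC,0])+dx*SX+k*SYv
    G=C+(ztop+.0425+g)*UP-(zg-.023)*h
    return G+.019*z,R
E
python3 - <<'E'
from h import *
B=[(.634,-.105,1.01),(.574,-.348,1.43),(.448,-.085,.877),(.389,-.344,1.22)]
lift=np.array([0,0,.2])
for a in (.4,.6,.8):
  for s in (1,-1):
    for b in B:
        p,R=grasp_pose(b[:2],b[2],a,s)
        print(a,s,b[:2],[None if q is None else np.round(q,2).tolist() for q in (manip.inverse_kinematics(p,R),manip.inverse_kinematics(p+lift,R))])
    for k in (-.12,-.04,.04,.12):
      for yaw in (SY-.3,SY):
        p,R=place_pose(k,a,s,yaw=yaw)
        print("  place",k,round(yaw,2),[None if q is None else np.round(q,2).tolist() for q in (manip.inverse_kinematics(p,R),manip.inverse_kinematics(p+lift/2,R))])
E
```

```text
0.4 1 (0.634, -0.105) [[-0.09, 0.89, 1.37, -0.4, 1.1, 0.7], [-0.09, 0.65, 1.28, -0.36, 1.41, 0.57]]
0.4 1 (0.574, -0.348) [[-0.46, 0.82, 1.54, -0.58, 0.74, 0.11], [-0.46, 0.55, 1.45, -0.44, 1.05, -0.12]]
0.4 1 (0.448, -0.085) [[-0.09, 0.68, 1.88, -0.43, 0.87, 0.93], [-0.09, 0.34, 1.78, -0.34, 1.27, 0.74]]
0.4 1 (0.389, -0.344) [[-0.61, 0.65, 1.94, -0.76, 0.58, 0.39], [-0.61, 0.3, 1.85, -0.48, 0.95, 0.01]]
  place -0.12 0.28 [[0.09, 0.7, 1.97, 2.87, 0.71, -1.44], [0.09, 0.5, 1.96, 2.78, 0.51, -1.33]]
  place -0.12 0.58 [[-0.04, 0.72, 1.91, 2.29, 0.79, -1.16], [-0.04, 0.52, 1.91, 2.1, 0.67, -0.91]]
  place -0.04 0.28 [[0.25, 0.68, 2.03, 3.1, 0.74, -1.55], [0.25, 0.47, 2.02, 3.09, 0.52, -1.53]]
  place -0.04 0.58 [[0.11, 0.69, 2.0, 2.5, 0.79, -1.29], [0.11, 0.48, 1.99, 2.33, 0.62, -1.06]]
  place 0.04 0.28 [[0.42, 0.67, 2.06, 3.33, 0.76, -1.65], [0.42, 0.45, 2.05, 3.4, 0.54, -1.74]]
  place 0.04 0.58 [[0.27, 0.67, 2.06, 2.73, 0.79, -1.4], [0.27, 0.45, 2.05, 2.6, 0.58, -1.23]]
  place 0.12 0.28 [[0.6, 0.68, 2.05, 3.57, 0.78, -1.76], [0.6, 0.46, 2.04, 3.71, 0.58, -1.93]]
  place 0.12 0.58
[... 5016 characters left out ...]
 place -0.12 0.28 [[0.11, 0.6, 1.82, 1.96, 0.13, 2.63], [0.11, 0.44, 1.78, 0.64, 0.2, -2.32]]
  place -0.12 0.58 [[0.02, 0.62, 1.78, 1.45, 0.38, 2.85], None]
  place -0.04 0.28 [[0.25, 0.57, 1.89, 2.93, 0.09, 1.76], [0.25, 0.4, 1.84, 0.14, 0.13, -1.73]]
  place -0.04 0.58 [[0.15, 0.58, 1.87, 1.68, 0.29, 2.72], None]
  place 0.04 0.28 [[0.41, 0.56, 1.92, 3.87, 0.13, 0.94], [0.41, 0.38, 1.87, -0.63, 0.15, -0.85]]
  place 0.04 0.58 [[0.3, 0.56, 1.92, 1.99, 0.21, 2.51], [0.3, 0.38, 1.87, 0.96, 0.23, -2.72]]
  place 0.12 0.28 [[0.57, 0.56, 1.92, 4.32, 0.22, 0.61], [0.57, 0.38, 1.87, -0.97, 0.24, -0.4]]
  place 0.12 0.58 [[0.46, 0.55, 1.94, 2.52, 0.14, 2.11], [0.46, 0.37, 1.89, 0.63, 0.14, -2.28]]
```

```bash
cat >> h.py <<'E'
A=.4
def find():
    """merge both cameras' lying white bottles"""
    r=[bottles(*cloud(n)) for n in ("top","side")]; out=[]
    for b in r[0]:
        m=[o for o in r[1] if np.linalg.norm(o[0]-b[0])<.03]
        out.append((np.mean([b[0],m[0][0]],0),(b[1]+m[0][1])/2) if m else b[:2])
    out+=[o[:2] for o in r[1] if all(np.linalg.norm(o[0]-b[0])>.03 for b in r[0])]
    return out
def st(msg): 
    print(msg,"t%.1f"%manip.current_time(),"w%.3f"%manip.current_grip_width(),"gf%.1f"%manip.current_grip_force(),"F",np.round(manip.current_force(),2))
def pick(c,th):
    p,R=grasp_pose(c,th,A,1)
    manip.set_gripper(.85,60); manip.move_ptp(p-.12*R[:,2],R); manip.move_l(p,max_speed=.15)
    manip.set_gripper(0,60); st("closed")
    manip.move_l(p+.2*UP,max_speed=.25); st("lifted")
def preplace(k,ztop):
    p,R=place_pose(k,A,1,ztop=ztop); manip.move_ptp(p+.14*UP,R); manip.dwell(.3); st("preplace")
def whitepts(k,z0):
    """white points near held/placed bottle: z range, and mean xy (scale frame) of low and high part"""
    C=SC+.012*SX[:2]+k*SYv[:2]
    for n in ("side","top"):
        p,X=cloud(n); hsv=cv2.cvtColor(p,cv2.COLOR_RGB2HSV); D=X[...,:2]-C
        L=np.stack([D@SX[:2],D@SYv[:2],X[...,2]-z0],-1)
        m=(np.abs(L[...,0])<.06)&(np.abs(L[...,1])<.04)&(L[...,2]>-.03)&(L[...,2]<.13)&(hsv[...,1]<60)&(hsv[...,2]>110)
        P=L[m]
        if len(P)<10: print(n,"few",len(P)); continue
        print(n,len(P),"z",np.round(np.percentile(P[:,2],[2,98]),3),"lo/hi xy",np.round([np.median(P[(P[:,2]>a)&(P[:,2]<b)],0)[:2] for a,b in ((.005,.03),(.04,.075))],3).tolist())
def place(k,ztop):
    p,R=place_pose(k,A,1,ztop=ztop)
    manip.move_l(p+.012*UP,max_speed=.15); manip.move_l(p-.001*UP,max_speed=.03); st("down")
    manip.set_gripper(.68); manip.dwell(.2)
    manip.move_l(p-.1*R[:,2],max_speed=.12); manip.move_l(p-.1*R[:,2]+.1*UP,max_speed=.25); st("away")
E
python3 - <<'E'
from h import *
F=find(); print(F)
b=min(F,key=lambda f:np.linalg.norm(f[0]-[.448,-.085]))
pick(*b); preplace(.12,.072); whitepts(.12,.212)
cv2.imwrite("pics/s2.png",manip.grab_frame("side")[0][:,:,::-1])
E
```

```text
[(array([ 0.63343337, -0.10471888]), 0.992431640625), (array([ 0.57405451, -0.34699026]), 1.4343433380126953), (array([ 0.44752206, -0.0846787 ]), 0.8806395530700684), (array([ 0.38796529, -0.34385711]), 1.2089353799819946)]
closed t4.9 w0.530 gf61.9 F [-0.28  2.23  5.77]
lifted t5.8 w0.529 gf61.4 F [-0.65 -0.22 -2.  ]
preplace t8.8 w0.533 gf61.6 F [ 0.07  0.16 -2.14]
side 514 z [0.005 0.107] lo/hi xy [[0.006, 0.023], [-0.002, 0.024]]
top 142 z [0.062 0.09 ] lo/hi xy [[nan, nan], [-0.007, 0.026]]
  return _methods._mean(a, axis=axis, dtype=dtype,
  ret = um.true_divide(
```

View pics/s2.png

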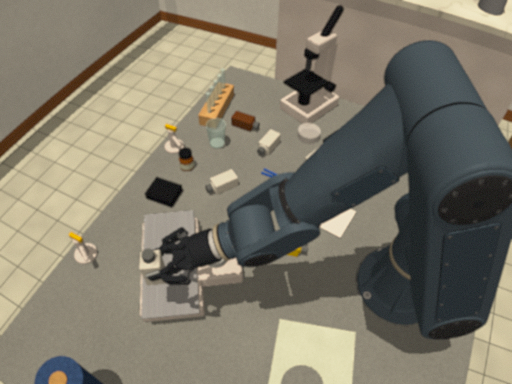

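The side view shows bottle 1 gripped and upright, cap up, at about (150,262) above the pan. I'll place it.

```bash
python3 -W ignore - <<'E'
from h import *
place(.12,.072); whitepts(.12,.070)
F=find(); print(F)
E
```

```text
down t10.6 w0.532 gf61.9 F [0.88 0.25 1.38]
away t12.6 w0.681 gf0.0 F [ 0.29 -0.41 -0.84]
side 1191 z [-0.003  0.091] lo/hi xy [[-0.003, 0.024], [-0.001, 0.024]]
top 481 z [-0.006  0.09 ] lo/hi xy [[0.006, -0.007], [0.018, -0.025]]
[(array([ 0.63359156, -0.10532042]), 0.9649907350540161), (array([ 0.57399154, -0.34615332]), 1.4265542030334473), (array([ 0.38836464, -0.34381527]), 1.220958173274994)]
```

```bash
python3 -W ignore - <<'E'
from h import *
F=find(); b=min(F,key=lambda f:np.linalg.norm(f[0]-[.634,-.105])); print(b)
pick(*b); preplace(.04,.070); whitepts(.04,.210)
E
```

```text
(array([ 0.63319075, -0.10544719]), 0.9831227958202362)
closed t17.2 w0.529 gf62.1 F [0.74 2.67 6.01]
lifted t18.1 w0.533 gf61.4 F [-0.25  0.28 -1.55]
preplace t20.9 w0.533 gf61.6 F [ 0.54 -0.94 -1.28]
side 458 z [0.005 0.106] lo/hi xy [[0.003, 0.023], [0.002, 0.024]]
top 145 z [0.06  0.091] lo/hi xy [[nan, nan], [-0.003, 0.024]]
```

```bash
python3 -W ignore - <<'E'
from h import *
place(.04,.070); whitepts(.04,.068)
F=find(); print(F); b=min(F,key=lambda f:np.linalg.norm(f[0]-[.574,-.346])); print(b)
pick(*b); preplace(-.04,.068); whitepts(-.04,.208)
E
```

```text
down t22.6 w0.533 gf61.8 F [0.79 0.31 1.68]
away t24.6 w0.681 gf0.0 F [ 0.93  0.07 -0.63]
side 943 z [-0.003  0.107] lo/hi xy [[-0.006, 0.024], [-0.0, 0.024]]
top 484 z [-0.007  0.091] lo/hi xy [[-0.017, 0.007], [nan, nan]]
[(array([ 0.57391322, -0.34578054]), 1.4362019896507263), (array([ 0.38843367, -0.34608853]), 1.2216795682907104)]
(array([ 0.57391322, -0.34578054]), 1.4362019896507263)
closed t28.9 w0.538 gf62.4 F [-1.26  3.19  7.29]
lifted t29.8 w0.528 gf61.6 F [ 0.73  0.86 -2.27]
preplace t32.4 w0.529 gf61.7 F [-1.07 -0.1  -2.04]
side 468 z [0.001 0.102] lo/hi xy [[-0.0, 0.023], [0.006, 0.024]]
top 154 z [0.06  0.089] lo/hi xy [[nan, nan], [-0.002, 0.022]]
```

```bash
python3 -W ignore - <<'E'
from h import *
place(-.04,.071); whitepts(-.04,.067)
F=find(); print(F); b=min(F,key=lambda f:np.linalg.norm(f[0]-[.388,-.346])); print(b)
pick(*b); preplace(-.12,.067); whitepts(-.12,.207)
cv2.imwrite("pics/s3.png",manip.grab_frame("side")[0][:,:,::-1])
E
```

```text
down t34.1 w0.528 gf61.9 F [ 1.42  0.16 -0.19]
away t36.1 w0.683 gf0.0 F [-0.46  0.45  0.2 ]
side 846 z [-0.004  0.098] lo/hi xy [[-0.015, 0.025], [-0.001, 0.024]]
top 509 z [-0.008  0.104] lo/hi xy [[-0.015, 0.009], [-0.005, -0.022]]
[(array([ 0.38873678, -0.34602523]), 1.2400871515274048)]
(array([ 0.38873678, -0.34602523]), 1.2400871515274048)
closed t40.2 w0.532 gf62.0 F [0.29 2.56 8.15]
lifted t41.2 w0.529 gf61.3 F [-0.67  0.06 -2.58]
preplace t43.6 w0.534 gf61.4 F [-0.79 -0.84 -1.23]
side 439 z [0.005 0.107] lo/hi xy [[0.001, 0.023], [0.007, 0.023]]
top 180 z [0.059 0.109] lo/hi xy [[nan, nan], [-0.004, 0.025]]
```

View pics/s3.png

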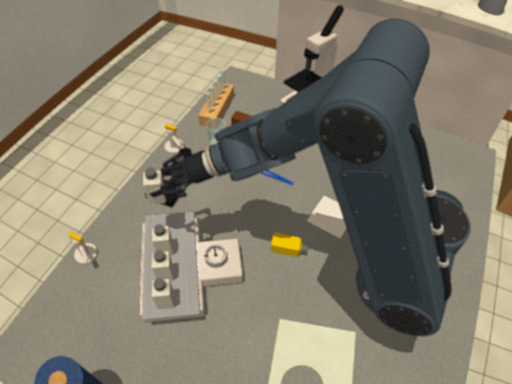

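Three bottles stand upright on the pan at (160,233), (160,258) and (161,287). The fourth is held upright at (152,178).

```bash
python3 -W ignore - <<'E'
from h import *
place(-.12,.067); whitepts(-.12,.065)
manip.move_j([-1.0,.351,1.652,0,1.139,-.085]); manip.dwell(1); st("clear"); print(find())
D=np.array([*(SC-.13*SX[:2]),.074]); print(D)
ims=[]
for n in ("top","side"):
    ps=[cloud(n)[0].astype(float) for _ in range(5)]; p=np.mean(ps,0); np.save(f"pics/{n}m.npy",p)
    u,v=px(n,D)[0]; print(n,u,v,px(n,D+.025*SX)-[u,v],px(n,D+.025*SYv)-[u,v])
    M=np.float32([[12,0,200-12*u],[0,12,200-12*v]]); ims.append(cv2.warpAffine(p,M,(400,400),flags=cv2.INTER_CUBIC).clip(0,255))
cv2.imwrite("pics/dial1.png",np.hstack(ims)[:,:,::-1])
for k in ("zero_mark","pointer_tip"):
  for n in ("top","side"): print(k,n,[(np.round(o["at"],4).tolist(),round(o["confidence"],2)) for o in manip.look_for(n,k)])
E
```

```text
down t45.4 w0.530 gf61.5 F [0.55 0.47 0.63]
away t47.4 w0.678 gf0.0 F [ 0.28  0.11 -0.68]
side 750 z [-0.004  0.093] lo/hi xy [[-0.019, 0.023], [-0.002, 0.024]]
top 518 z [-0.007  0.092] lo/hi xy [[0.001, 0.016], [-0.019, 0.023]]
clear t50.6 w0.678 gf0.0 F [-0.12  0.03  0.35]
[]
[0.50755986 0.17625689 0.074     ]
top 169.6395099244624 201.21584421172867 [[-4.13083413 -6.22761842]] [[-6.42665771  4.31911348]]
side 215.25710010855113 254.1015246266321 [[-8.87551283  0.94804127]] [[0.7398493  7.81470399]]
zero_mark top []
zero_mark side [([0.5059, 0.1822, 0.0785], 0.77)]
pointer_tip top [([0.7863, -0.1255, 0.0748], 0.45), ([0.596, 0.2774, 0.1515], 0.36), ([0.5658, 0.2024, 0.0663], 0.17)]
pointer_tip side [][ WARN:0@13.344] global loadsave.cpp:1063 imwrite_ Unsupported depth image for selected encoder is fallbacked to CV_8U.
```

View pics/dial1.png

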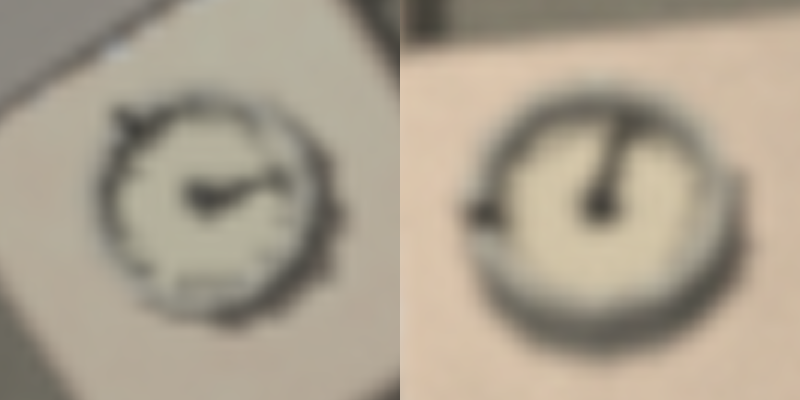

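The left half (top camera) shows the pointer from (207,200) to (283,180) and the zero mark at (128,120). The right half (side camera) shows the pointer tip at (625,120) and the mark at (487,213). In scale axes the pointer is at about 1.91 rad, and the bottle weights of about 7.7 N predict 1.9. The mark is near -0.1. Next I'll grip the bezel and turn it about 1.9 rad.

```bash
cat >> h.py <<'E'
def down(phi,z,flip=0,c=None):
    """tool-down pose over the dial, closing axis at clockwise angle phi in scale axes"""
    w=SY-phi+np.pi*flip; y=np.array([np.cos(w),np.sin(w),0]); zz=-UP
    c=SC-.13*SX[:2] if c is None else c
    return np.array([*c,z]),np.column_stack([np.cross(y,zz),y,zz])
E
python3 -W ignore - <<'E'
from h import *
for f in (0,1):
  for phi in (.5,2.5): print(f,phi,[np.round(q,3) if q is not None else None for q in [manip.inverse_kinematics(*down(phi,z,f)) for z in (.2,.06)]])
# ring centre from depth at ring top
for n in ("top","side"):
    p,X=cloud(n); D=SC-.13*SX[:2]; m=(X[...,2]>.0765)&(np.hypot(*(X[...,:2]-D).transpose(2,0,1))<.045)
    P=X[m]; (c,r)=cv2.minEnclosingCircle(P[:,:2].astype(np.float32)); print(n,len(P),c,r,np.median(P[:,2]),P[:,:2].mean(0),D)
E
```

```text
0 0.5 [array([ 0.248,  0.363,  1.718, -0.   ,  1.061,  0.168]), array([ 0.248,  0.568,  1.811, -0.   ,  0.763,  0.168])]
0 2.5 [array([ 0.248,  0.363,  1.718, -0.   ,  1.061,  2.168]), array([ 0.248,  0.568,  1.811, -0.   ,  0.763,  2.168])]
1 0.5 [None, None]
1 2.5 [array([ 0.248,  0.363,  1.718, -0.   ,  1.061, -0.974]), array([ 0.248,  0.568,  1.811, -0.   ,  0.763, -0.974])]
top 101 (0.5069214105606079, 0.17807522416114807) 0.03208885341882706 0.08094752077742012 [0.50836538 0.17825649] [0.50755986 0.17625689]
side 145 (0.5078078508377075, 0.17761729657649994) 0.032872769981622696 0.08027627594642252 [0.50685085 0.17930649] [0.50755986 0.17625689]
```

```bash
cat >> h.py <<'E'
DC=np.array([.5075,.1775])
def dial(name):
    ims=[]
    for n in ("top","side"):
        p=np.mean([cloud(n)[0].astype(float) for _ in range(5)],0); np.save(f"pics/{name}_{n}.npy",p)
        u,v=px(n,[*DC,.074])[0]
        # rectify plane z=.078 to bird's eye in scale axes: up = +x, left = +y; 5 px/mm, 80 mm
        g=np.float32([[-.04,-.04],[-.04,.04],[.04,.04],[.04,-.04]])
        W=[[*(DC+a*SX[:2]+b*SYv[:2]),.078] for a,b in g]; dst=np.float32([[200-5000*b,200-5000*a] for a,b in g])
        H=cv2.getPerspectiveTransform(px(n,W).astype(np.float32),dst)
        ims.append(cv2.warpPerspective(p,H,(400,400),flags=cv2.INTER_CUBIC).clip(0,255))
    cv2.imwrite(f"pics/{name}.png",np.uint8(np.hstack(ims)[:,:,::-1]))
def turn(phi0,phi1,eff=50,op=.84):
    manip.set_gripper(op,eff); P,R=down(phi0,.2,c=DC); manip.move_ptp(P,R); P[2]=.06
    manip.move_l(P,max_speed=.1); st("at ring"); manip.set_gripper(0,eff); st("gripped")
    q=np.array(manip.current_qpos()); n=max(1,int(np.ceil(abs(phi1-phi0)/.5)))
    for i in range(n):
        r=q.copy(); r[5]+=(phi1-phi0)*(i+1)/n; manip.move_j(r)
    st("turned"); print(np.round(manip.current_ft_torque(),3), np.round(manip.current_qpos(),3))
    manip.set_gripper(op); manip.move_l(np.array([*DC,.2]),max_speed=.1); st("off")
E
python3 -W ignore - <<'E'
from h import *
turn(.5,2.4)
manip.move_j([-1.0,.351,1.652,0,1.139,-.085]); manip.dwell(.5); dial("dial2"); st("x")
E
```

```text
at ring t55.6 w0.838 gf0.0 F [ 0.78  0.01 -0.02]
gripped t55.9 w0.717 gf52.2 F [-2.36  0.54  9.51]
turned t58.0 w0.717 gf55.6 F [ 6.4  -9.87 -3.03]
[-1.808 -0.919 -0.071] [ 0.248  0.567  1.808 -0.003  0.764  2.067]
off t59.8 w0.842 gf0.0 F [-0.33 -0.28 -0.8 ]
x t63.1 w0.839 gf0.0 F [-0.4   0.71  0.13]
```

View pics/dial2.png

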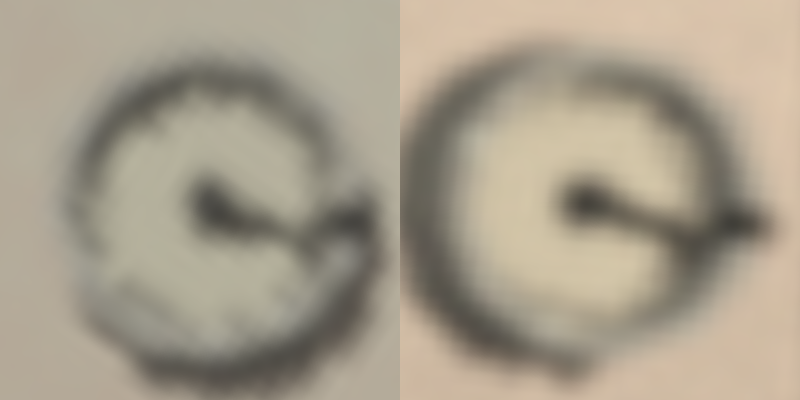

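The rectified dial (up is scale +x) has these points. Top view: hub (212,205), pointer tip (312,243), mark (320–372, 220). Side view: hub (585,203), tip about (710,240), mark (745,225). The mark is slightly counter-clockwise of the pointer. I'll compute the offset, allowing for height parallax.

```bash
cat >> h.py <<'E'
def ray(n,uv,z):
    c=manip.get_calibration(n); r=cv2.undistortPoints(np.float64(uv).reshape(-1,1,2),c["camera_matrix"],np.array([c["k1"],0,0,0])).reshape(-1,2)
    d=np.column_stack([r,np.ones(len(r))])@c["R"]; o=-c["R"].T@c["t"]
    return o+d*((z-o[2])/d[:,2])[:,None]
def rect(p,n,z,c,S=400,s=5):
    """bird's-eye picture of plane z about c in scale axes, s px/mm"""
    j,i=np.meshgrid(np.arange(S),np.arange(S)); a=(S/2-i)/s/1000; b=(S/2-j)/s/1000
    W=np.dstack([c[0]+a*SX[0]+b*SYv[0],c[1]+a*SX[1]+b*SYv[1],np.full(a.shape,z)]).reshape(-1,3)
    m=px(n,W).reshape(S,S,2).astype(np.float32)
    return cv2.remap(p.astype(np.float32),m[...,0],m[...,1],cv2.INTER_CUBIC)
def polar(name,hubs):
    """darkness against clockwise angle: pointer (z .074, r 8-21) and mark (z .082, r 26-31)"""
    t=np.arange(.9,2.9,.01); res={}
    for n in ("top","side"):
        p=np.load(f"pics/{name}_{n}.npy").mean(2)
        for lab,z,r in (("ptr",.074,np.arange(8,20,.5)),("mark",.082,np.arange(26.5,30.5,.5))):
            g=rect(p,n,z,hubs[n]); T,Rr=np.meshgrid(t,r)
            x=200+5*Rr*np.sin(T); y=200-5*Rr*np.cos(T)
            f=cv2.remap(g,x.astype(np.float32),y.astype(np.float32),cv2.INTER_LINEAR).mean(0)
            i=np.argmin(f); w=np.clip(np.percentile(f,40)-f,0,None)*(np.abs(t-t[i])<.22)
            res[n,lab]=(t[i],(w*t).sum()/w.sum(),f.min(),np.median(f))
    for k,v in res.items(): print(k,np.round(v,3))
E
cat > an.py <<'E'
from h import *; import sys
name=sys.argv[1]; hubs={}
for n in ("top","side"):
    p=np.load(f"pics/{name}_{n}.npy").mean(2)
    g=rect(p,n,.074,DC); 
    # hub: darkest blob near centre
    k=cv2.GaussianBlur(g,(0,0),10); sub=k[150:250,150:250]; i=np.unravel_index(np.argmin(sub),sub.shape)
    w=np.clip(np.percentile(g[150:250,150:250],30)-k,0,None); yy,xx=np.mgrid[:400,:400]; w=w*(np.hypot(yy-150-i[0],xx-150-i[1])<18)
    cy,cx=(w*yy).sum()/w.sum(),(w*xx).sum()/w.sum()
    hubs[n]=DC+(200-cy)/5000*SX[:2]+(200-cx)/5000*SYv[:2]; print(n,"hub",hubs[n],[cx,cy])
polar(name,hubs)
# ring centre at z=.082 from depth edges for comparison
E
python3 an.py dial2; cp pics/topm.npy pics/dial1_top.npy; cp pics/sidem.npy pics/dial1_side.npy; echo before; python3 an.py dial1
```

```text
top hub [0.50804504 0.17376497] [np.float64(217.11451530254072), np.float64(207.95490485437324)]
side hub [0.50698324 0.17684923] [np.float64(201.30575844811574), np.float64(203.94444980206626)]
('top', 'ptr') [  1.89    1.884 104.303 158.958]
('top', 'mark') [  1.71    1.713  70.372 130.624]
('side', 'ptr') [  1.91    1.907  99.809 173.405]
('side', 'mark') [  1.72    1.723  86.97  163.252]
before
top hub [0.50804733 0.173765  ] [np.float64(217.12066391873083), np.float64(207.9452366593174)]
side hub [0.50698551 0.17685071] [np.float64(201.30575049170073), np.float64(203.93087547734066)]
('top', 'ptr') [  1.89    1.888 104.487 159.491]
('top', 'mark') [  1.95    1.939 119.655 134.809]
('side', 'ptr') [  1.91    1.907 100.331 173.258]
('side', 'mark') [  1.02    1.05  156.692 164.618]
```

The two cameras agree: the pointer is at 1.90, the mark at 1.72, so about 0.18 rad remains.

```bash
sed -i 's/^DC=.*/DC=np.array([.5074,.1760])/' h.py; python3 -W ignore - <<'E'
from h import *
a=2.4-2*np.pi/6; turn(a,a+.178)
manip.move_j([-1.0,.351,1.652,0,1.139,-.085]); manip.dwell(.5); dial("dial3"); st("x")
E
python3 an.py dial3
```

```text
at ring t67.1 w0.835 gf0.0 F [ 1.2  -0.21 -0.31]
gripped t67.4 w0.713 gf52.0 F [-3.86  0.27 10.2 ]
turned t67.7 w0.715 gf57.7 F [-1.41  0.29  0.5 ]
[ 0.217  0.298 -0.061] [2.470e-01 5.660e-01 1.811e+00 1.000e-03 7.640e-01 1.194e+00]
off t69.5 w0.842 gf0.0 F [-0.79  0.54  0.07]
x t72.8 w0.838 gf0.0 F [ 0.01 -0.14 -0.35]
top hub [0.50809602 0.17380575] [np.float64(211.08422030494899), np.float64(203.10155641754952)]
side hub [0.50703261 0.1768782 ] [np.float64(195.3204141454338), np.float64(199.13017578622413)]
('top', 'ptr') [  1.89    1.886 102.306 159.695]
('top', 'mark') [  1.89    1.897  72.58  131.85 ]
('side', 'ptr') [  1.91    1.909 100.092 173.363]
('side', 'mark') [  1.91    1.907  91.999 163.148]
```

View pics/dial3.png

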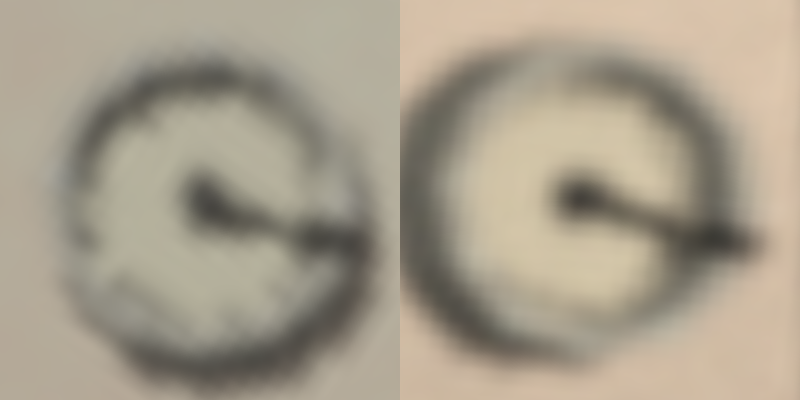

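In both views the mark, at (335,240) and (720,243), continues the pointer's line, and the measured angles differ by 0.01 rad or less. I'll check the whole scene once more before handing in.

```bash
python3 -W ignore - <<'E'
from h import *
cv2.imwrite("pics/s4.png",manip.grab_frame("side")[0][:,:,::-1]); manip.grab_frame("top")
for k in ("jar","beaker","dishes","slidebox","forceps"): print(k,[(np.round(o["at"],3).tolist(),round(o["confidence"],2)) for o in manip.look_for("top",k)][:1])
for k in (-.12,-.04,.04,.12): whitepts(k,.065)
print(find(),manip.current_time())
E
```

```text
jar [([0.783, -0.124, 0.073], 0.49)]
beaker [([0.766, -0.278, 0.047], 0.74)]
dishes [([0.461, -0.462, 0.031], 0.84)]
slidebox []
forceps [([0.482, -0.219, 0.006], 0.62)]
side 676 z [-0.004  0.09 ] lo/hi xy [[0.011, 0.024], [0.004, 0.024]]
top 514 z [-0.006  0.093] lo/hi xy [[-0.013, -0.007], [-0.022, 0.024]]
side 914 z [-0.004  0.089] lo/hi xy [[-0.026, 0.004], [-0.027, 0.003]]
top 635 z [-0.007  0.093] lo/hi xy [[0.019, 0.013], [-0.044, -0.038]]
side 927 z [-0.004  0.093] lo/hi xy [[-0.008, 0.024], [0.001, 0.023]]
top 544 z [-0.007  0.09 ] lo/hi xy [[-0.008, 0.025], [0.014, -0.024]]
side 1150 z [-0.004  0.09 ] lo/hi xy [[-0.001, 0.024], [0.001, 0.024]]
top 535 z [-0.008  0.091] lo/hi xy [[-0.032, 0.009], [-0.023, 0.02]]
[] 73.6333
```

View pics/s4.png

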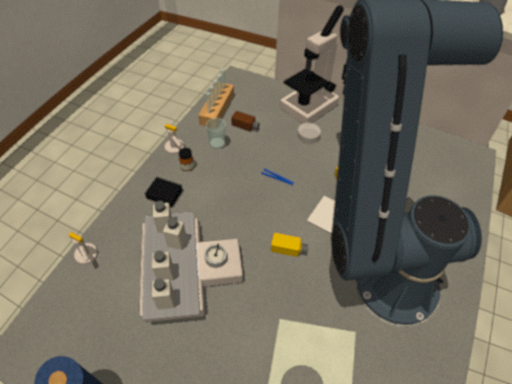

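The side view shows all four bottles upright on the pan, caps at (161,206), (175,225), (161,257) and (161,285). The one at (175,225) has shifted a few centimetres towards the dial since it was placed. I'll measure where it stands.

```bash
python3 -W ignore - <<'E'
from h import *
for n in ("top","side"):
    p,X=cloud(n); m=((X[...,2]>.16)&(X[...,2]<.2)&(X[...,1]>.05)&(np.hypot(X[...,0]-.616,X[...,1]-.2475)<.2))
    k,l,s,_=cv2.connectedComponentsWithStats(m.astype(np.uint8))
    for i in range(1,k):
        if s[i,4]<8: continue
        P=X[l==i]; D=P[:,:2].mean(0)-SC; print(n,"cap",s[i,4],np.round([D@SX[:2],D@SYv[:2],np.median(P[:,2])],3))
    m=((X[...,2]>.145)&(X[...,2]<.156)&(np.hypot(X[...,0]-.616,X[...,1]-.2475)<.2))
    P=(X[m][:,:2]-SC)@np.column_stack([SX[:2],SYv[:2]]); Q=P[(P[:,1]>-.1)&(P[:,1]<0)]; print("shoulder x,y range",Q.min(0),Q.max(0))
E
```

```text
top cap 68 [ 0.01  -0.119  0.174]
top cap 72 [-0.025 -0.059  0.173]
top cap 71 [0.009 0.038 0.172]
top cap 75 [0.009 0.118 0.171]
shoulder x,y range [-0.05089533 -0.09950111] [ 0.03205813 -0.03219524]
side cap 88 [ 0.011 -0.116  0.172]
side cap 90 [-0.023 -0.055  0.172]
side cap 107 [0.013 0.044 0.173]
side cap 107 [0.011 0.124 0.172]
shoulder x,y range [-0.04809486 -0.09998261] [ 0.0325587  -0.02963812]
```

All four caps are level at about 0.172 m. The shifted bottle reaches x = -51 mm and the pan edge is at -75 mm, so it stands fully on the pan.

```bash
python3 -c "
from bench import manip
print(manip.sign_off())"
```

```text
the job is handed in; nothing more can be done
None
```

The job is handed in: all four white bottles stand upright on the pan, the zero mark is within about 0.01 rad of the pointer, and the arm is clear of everything. One bottle shifted a few centimetres after I placed it but is still fully on the pan, and the final check didn't re-detect the slide box, though it was visible in its place in the picture.

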